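# Stock count with the tally counter

## Robot

A 6-joint arm with a two-finger parallel gripper is mounted at the origin on a cart in front of the work surface, level with it; the furniture and walls round the work are solid. World frame = base frame: x ahead of the robot, y to its left, z up, the work surface at z = 0. Lengths are in mm, angles in rad, forces in N, time in s.
With the tool pointing down it reaches from about 250 to 775 mm from the base axis. Payload 4 kg.
Tool frame: the origin (TCP) lies midway between the tips of the shut fingers; the grasp point (between the pads) lies 19 mm behind it; z points along the fingers, y is the line along which they close (so a half turn about z gives the same grasp; the last joint's range is limited). The gripper opens to 94 mm and grips with 3 to 60 N. Pads are 16 mm wide; open, the fingers measure 119 mm over their backs; the gripper's body (75 mm by 177 mm) begins 78 mm behind the grasp point.
Start: joints at [1.131, 0.087, 1.371, -0, 1.684, -0.103], TCP at [181.768, 519.115, 205.506] pointing down, gripper open.
Joint ranges: [-3.1, 3.1], [-0.76, 2.03], [0.27, 2.55], [-1.08, 4.22], [0.17, 2.65], [-2.57, 2.57]. Speed limits (rad/s): [2.79, 2.79, 3.14, 3.14, 3.14, 3.14].

## Interface

Orientations are given as [roll, pitch, yaw] about the fixed x, y, z axes, in that order (R = Rz(yaw) Ry(pitch) Rx(roll)).
In Python, from rig import ctrl gives the robot as it stands.
- The arm moves only by the shell command python3 -m pendant 'ROWS' [FORCE]. ROWS is JSON, a list of rows, each a list of 5 numbers: the opening in per cent of the stroke, from 0 (shut) to 100 (fully open), then the shift along the world's x, y, z in m, then the turn about the world's z in degrees. In form: [[jaw, x, y, z, spin], ...]. A call has 1 to 10 rows; each row is the pose to reach, as a shift and turn from the pose commanded when the call began; what a row does not reach only later rows make up. A row lasts 1/10 s, in which the tool goes at most 50 mm and 8.59 degrees, less where a joint would pass 70% of its speed; a pose out of reach is approached as far as the arm can. A call with a gripper value outside its range is refused whole. The fingers move at their own pace and stop on an object; FORCE is the grip in N (left out, the last holds). Time passes only in rows, so rows that repeat a pose let the fingers close. It gives the time, the measured TCP pose, the force, the opening and the grip force at its end, in the units of the state.
- ctrl.state(): the state, without advancing time (a new reading comes with each control period).
- ctrl.grab_frame(name): name is "scene" or "top" or "wrist"; returns (picture, depth): 400x640x3 uint8, blue, green, red; 400x640 float32, mm along the optical axis (not along the pixel's ray), 0 where there is no reading.
- ctrl.camera_info(name): a dict with "vfov" (degrees; the focal length in pixels is half the picture's height over the tangent of half this angle, whatever the lens; pixels are square), "cx", "cy" (the principal point, pixels), "eye" and "orientation" of the camera in the world. Camera axes: x right, y down, z forward; pixel columns grow to the right and rows downward; lengths in mm; the calibration is good to about 2 mm. A picture is of the moment at which its call begins: read the wrist's pose just before it. camera_info takes no time and is no camera call; for the wrist camera it gives the pose at the moment of the call.
- ctrl.sign_off(): hands the job in; it is judged then, once.
The state is a dict: "time_s": time; "joint_positions": joint angles; "qvel": joint speeds; "joint_torque": joint torques, N m; "ee_pos": TCP position; "ee_rot": TCP orientation; "wrist_force": force on the tool from outside, world axes, zero at the start; "torque": the same for the moment, N m; "finger_gap": finger opening in mm; "finger_force": force on a finger pad.
Only numpy, scipy, OpenCV 4.12 (cv2) and the standard library are available. Lean on these libraries where they do the work, as an engineer would, in place of code of your own. Each camera call takes 0.05 s, during which the arm holds its last target. There are 200 camera calls.

## Task

Count two things on the desk with the tally counter: point at the dropper bottle by bringing the fingertips directly over its top, about 3 cm above it without touching, stay there for two seconds, then go and press the counter's round thumb button fully down and let it spring back up. Then do just the same for the specimen jar: point at it from directly above, stay two seconds, press the counter's button again. Touch, pick up or shift none of the containers, leave everything else where it is, and finish with the hand clear of everything.

Things in the scene. Friction and masses are not known exactly. Their poses are not given: they have to be found in the camera images.
- dropper_top (a point): Centre of the top of the dropper bottle: slim round bottle, 28 mm in diameter and 92 mm tall in all, with a narrow shoulder and a long thin rubber bulb (10 mm thick, the top 32 mm) standing on it; the tallest of the containers, loose on the desk. The point is 92 mm above the desk, z up.
- jar_top (a point): Centre of the top of the specimen jar: squat cylindrical jar with a wide ribbed screw cap nearly as broad as it is tall, 40 mm in diameter, 51 mm tall; loose on the desk. The point is on the cap, 51 mm above the desk, z up.
- thumb_top (a point): Centre of the upper face of the tally counter's thumb button: a flat round button, 22 mm in diameter, on a thin post over the counter's lever, 41 mm above the desk when up. It is pressed straight down; it travels 8 mm to its stop against a spring (about 8 N at the stop) and returns by itself. x of this frame points from the drum to the button, z up. The upper face always stays above the drum.
- counter: The counter is a low round drum (46 mm in diameter, top 30 mm above the desk) on a rectangular base plate (125 x 68 x 5 mm) screwed to the desk right of the microscope; the button is 35 mm from the drum's axis, on the side that faces roughly the robot. Origin: centre of the plate's top, 5 mm above the desk; x points towards the button, z up.
- eyepieces (a point): Middle of the microscope's two eyepieces, fixed: 0.41 m above the desk, the nearest and highest overhang of the tall microscope that stands between the containers (left) and the counter (right); 120 mm wide in all, they reach 40 mm nearer the robot than this point. The arm must swing round them on the robot's side.
- counter_lever (a joint): travel of the thumb button in m: 0 up, 0.008 fully down; counted as pressed beyond 0.006
- mount_medium: Bystander: medium bottle with a cap, no bulb, 30 mm in diameter, 68 mm tall, loose. Origin at the centre of its underside, z up.
- oil_bottle: Bystander: small narrow bottle with a cap, no bulb, 21 mm in diameter, 57 mm tall, loose. Origin at the centre of its underside, z up.
- dropper_bottle: the dropper bottle, origin at the centre of its underside, z up. The four containers (dropper bottle, specimen jar, two small capped bottles) stand in any order on the left part of the desk left of the microscope, at least 65 mm from centre to centre.
- jar: the specimen jar, origin at the centre of its underside, z up
- coverslips: Bystander: small flat box 30 x 60 x 18 mm, left, behind the containers; origin at the centre of its underside
- tape_roll: Bystander: small roll of tape, 33 mm in diameter, 11 mm high, near the front edge of the desk, between the containers and the counter; origin at the centre of its underside
Things that resemble listed ones, but are neither listed nor needed, are in the scene too. Of the things that look like the jar, take the one that is nearest to the robot's base at the start.

How it is judged:
By the outcome, as a careful person would: the job done as asked, in the order asked, and still so for the second after the job is handed in, with the robot touching nothing.
It also fails if it takes over 72 s, if anything falls off the work surface, if the arm or the gripper's body presses on something with over 40 N, if the wrist force passes 120 N, or if a joint passes its speed limit or range.

## Working session

There is one attempt and no reset: what is moved stays moved. The work goes in short steps, Python scripts to look and compute and a shell command to move; the robot and the scene stay as the last step left them, time stands still between calls to the robot, and variables do not carry over. Pictures are saved under pics/ and viewed, at most 10 in all, crops included, and the job is handed in when it is done.

```bash
ls; mkdir -p pics
cat > h.py <<'E'
import numpy as np,cv2
from rig import ctrl
from scipy.spatial.transform import Rotation as R
def grab(n,tag):
    ci=ctrl.camera_info(n); p,d=ctrl.grab_frame(n)
    cv2.imwrite(f'pics/{tag}.png',p); np.savez(f'{tag}.npz',p=p,d=d,**{k:np.array(v) for k,v in ci.items()})
    return ci
def cloud(tag):
    z=np.load(tag+'.npz'); d=z['d']; h,w=d.shape
    f=h/2/np.tan(np.radians(float(z['vfov'])/2))
    v,u=np.mgrid[:h,:w]
    c=np.stack([(u-z['cx'])/f*d,(v-z['cy'])/f*d,d],-1)
    o=z['orientation']
    M=R.from_euler('xyz',o).as_matrix() if o.shape==(3,) else (o if o.shape==(3,3) else R.from_quat(o).as_matrix())
    P=c@M.T+z['eye']; P[d==0]=np.nan
    return P
E
python3 - <<'E'
from h import *
for n in('scene','top','wrist'): print(n,grab(n,n+'0'))
print(ctrl.state())
a=[cv2.imread(f'pics/{n}0.png') for n in('top','scene')]
E
```

```text
pics
scene {'vfov': 51.339516346337795, 'cx': 323.61009312431116, 'cy': 199.04004569126835, 'eye': array([ 581.34440873, 1332.87164619,  887.67575729]), 'orientation': array([-2.078461  , -0.00467729,  3.08077634])}
top {'vfov': 57.508210650752865, 'cx': 318.2955702793076, 'cy': 194.59592327181124, 'eye': array([ 274.10490642,  123.42820203, 1425.42560589]), 'orientation': array([-2.95348665e+00,  1.37487459e-03, -1.56646001e+00])}
wrist {'vfov': 66.30572672251103, 'cx': 321.00734698284725, 'cy': 203.53199046050307, 'eye': array([120.02879076, 539.98500526, 383.09123087]), 'orientation': array([2.91442694e+00, 2.66325156e-03, 1.23513580e+00])}
{'time_s': 0.15, 'joint_positions': array([ 1.13090344e+00,  8.77971927e-02,  1.37186710e+00,  3.42392842e-05,
        1.68356579e+00, -1.03120132e-01]), 'qvel': array([ 0.00095633, -0.001024  , -0.00327973,  0.00063538,  0.0014631 ,
        0.00105818]), 'joint_torque': array([ 1.83364544e-03, -3.40646124e+01, -3.02791107e+01,  7.19569554e-02,
        3.05616448e-02, -1.14145403e-04]), 'ee_pos': array([181.57770098, 518.74322963, 204.58678758]), 'ee_rot': array([-3.13996742e+00, -2.02400358e-04,  2.80482356e+00]), 'wrist_force': array([-0.15277068, -0.06088693,  0.51478247]), 'torque': array([ 0.01238846, -0.02076494,  0.00707472]), 'finger_force': 0.0, 'finger_gap': 94.2173868118748}
```

View pics/top0.png

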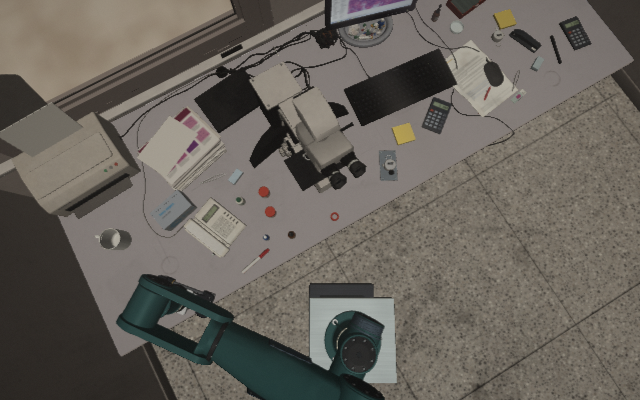

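View pics/scene0.png

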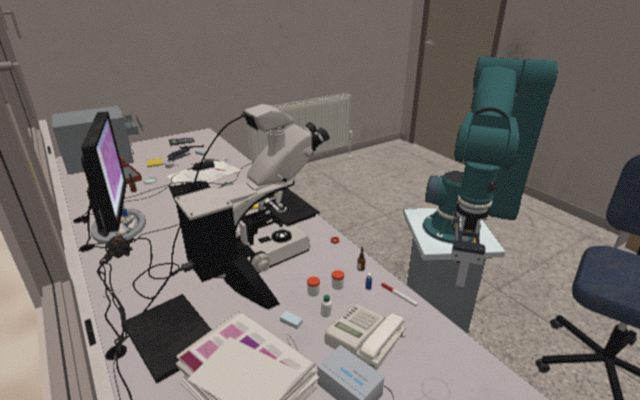

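The top view shows the red-capped jars at about (264,191) and (270,212), small bottles at (240,200), (266,237) and (291,235), tape at (335,216), the counter at (389,165) and the eyepieces at about (345,175). The scene view shows the two jars at (313,286) and (338,279), and bottles at (361,260), (368,282) and (326,305). Next I'll measure from enlarged crops.

Run:
```python
from h import *
T=cloud('top0'); S=cloud('scene0')
for n,P,pts in(('top',T,[(264,191),(270,212),(240,200),(266,237),(291,235),(335,216),(389,165),(345,175),(389,154),(388,175)]),('scene',S,[(313,281),(338,274),(361,251),(368,276),(326,298),(334,239)])):
    for u,v in pts: print(n,u,v,P[v,u].round(0))
t=cv2.imread('pics/top0.png'); s=cv2.imread('pics/scene0.png')
a=cv2.resize(t[175:250,225:345],(800,500),interpolation=cv2.INTER_CUBIC)[:, :400+400]
b=cv2.resize(t[140:190,360:420],(360,300),interpolation=cv2.INTER_CUBIC)
cv2.imwrite('pics/c1.png',a)
c=cv2.resize(s[230:320,290:390],(440,396),interpolation=cv2.INTER_CUBIC)
o=np.zeros((400,800,3),np.uint8);o[:300,:360]=b;o[:396,360:]=c
cv2.imwrite('pics/c2.png',o)
```

```text
top 264 191 [548. 335.  55.]
top 270 212 [467. 309.  54.]
top 240 200 [511. 423.  65.]
top 266 237 [372. 321.  58.]
top 291 235 [380. 228.  61.]
top 335 216 [460.  60.  -3.]
top 389 165 [ 659. -152.   33.]
top 345 175 [627.  19.  -3.]
top 389 154 [ 713. -159.    4.]
top 388 175 [ 626. -153.    3.]
scene 313 281 [550. 344.  51.]
scene 338 274 [470. 314.  50.]
scene 361 251 [388. 233.  76.]
scene 368 276 [378. 330.  51.]
scene 326 298 [516. 440.  68.]
scene 334 239 [460.  48.  -1.]
```

View pics/c1.png

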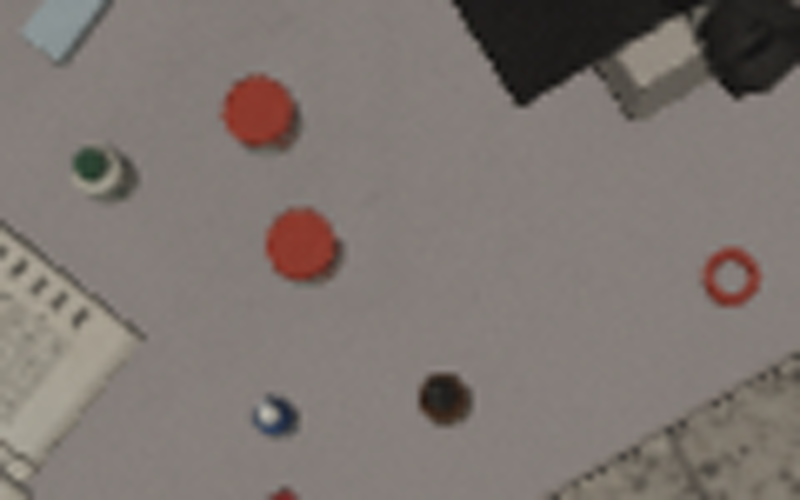

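View pics/c2.png

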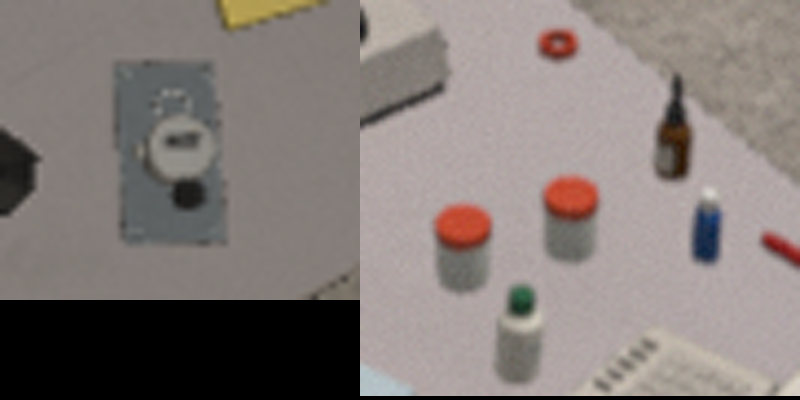

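The crop settles which is which: the dropper is the brown bottle with a black bulb at top-view (291,234). The white bottle with the green cap and the blue bottle are the bystanders. The nearer jar is at (270,212), and the counter's dark button is at about (391,172) with the drum at (390,165).

```bash
cat >> h.py <<'E'
def ray(tag,u,v,z):
    n=np.load(tag+'.npz'); f=200/np.tan(np.radians(float(n['vfov'])/2))
    d=R.from_euler('xyz',n['orientation']).as_matrix()@[(u-n['cx'])/f,(v-n['cy'])/f,1]
    e=n['eye']; return (e+d*(z-e[2])/d[2]).round(1)
E
python3 - <<'E'
from h import *
c=lambda x,y:(225+x*.15-.4,175+y*.15-.4)
print('drop',ray('top0',*c(440,391),92),ray('scene0',290+(678-360)/4.4-.4,230+76/4.4-.4,92))
print('jar',ray('top0',*c(302,244),51),ray('scene0',290+(571-360)/4.4-.4,230+191/4.4-.4,51))
print('jar2',ray('top0',*c(259,110),51))
print('button',ray('top0',360+188/6-.4,140+193/6-.4,41)); print('drum',ray('top0',360+181/6-.4,140+148/6-.4,30))
print('plate',[ray('top0',360+x/6,140+y/6,5) for x,y in((114,62),(213,62),(227,243),(121,243))])
T=cloud('top0'); S=cloud('scene0')
for P in(T,S):
    m=(P[...,2]>300)&(P[...,2]<450)&(P[...,0]>450)&(P[...,0]<800)&(abs(P[...,1])<200); q=P[m]
    print(len(q),np.percentile(q,[1,50,99],axis=0).round(0) if len(q) else '')
    e=q[(q[:,0]<np.percentile(q[:,0],25))]; print(e.min(0),e.max(0))
E
```

```text
drop [383.9 226.8  92. ] [385.6 232.3  92. ]
jar [470.6 310.4  51. ] [471.4 310.3  51. ]
jar2 [548.6 337.5  51. ]
button [ 629.7 -157.3   41. ]
drum [ 663.1 -155.9   30. ]
plate [array([ 728.4, -119.1,    5. ]), array([ 728.7, -186.1,    5. ]), array([ 603.1, -191. ,    5. ]), array([ 602.8, -120.4,    5. ])]
2172 [[491.  -1. 331.]
 [581.  87. 423.]
 [703. 193. 445.]]
[483.37793398  -8.63796622 383.43182809] [547.51624308 129.8340866  444.25444771]
2832 [[499.  28. 309.]
 [621. 146. 388.]
 [736. 198. 445.]]
[485.58806162   5.41460113 338.58292383] [576.99153994 146.53239407 445.75616404]
```

```bash
python3 -m pendant '[[0,0.01,-0.015,0,0],[0,0.03,-0.045,0,0],[0,0.055,-0.08,0,0],[0,0.08,-0.115,0,0],[0,0.105,-0.15,0,0],[0,0.13,-0.185,0,0],[0,0.155,-0.22,0,0],[0,0.18,-0.256,0,0],[0,0.197,-0.28,0,0],[0,0.203,-0.29,0,0]]' && python3 -m pendant '[[0,0,0,0,0],[0,0,0,0,0],[0,0,0,0,0]]'
python3 - <<'E'
from h import *
print(ctrl.state()['ee_pos'],grab('wrist','w1'))
E
```

```text
time_s: 1.15
ee_pos: [385.8, 226.0, 205.4]
ee_rot: [-3.141, 0.001, 2.8]
wrist_force: [0.2, -0.2, -0.0]
finger_gap: 17.5
finger_force: 0.0
time_s: 1.45
ee_pos: [384.0, 230.0, 205.5]
ee_rot: [3.141, -0.0, 2.807]
wrist_force: [-0.2, -0.2, 0.4]
finger_gap: 0.9
finger_force: 0.0
[384.02771238 230.02799477 205.50883841] {'vfov': 66.30572672251103, 'cx': 321.00734698284725, 'cy': 203.53199046050307, 'eye': array([322.38115561, 250.82135968, 384.1782652 ]), 'orientation': array([2.91464469e+00, 3.22841501e-04, 1.23695209e+00])}
```

View pics/w1.png

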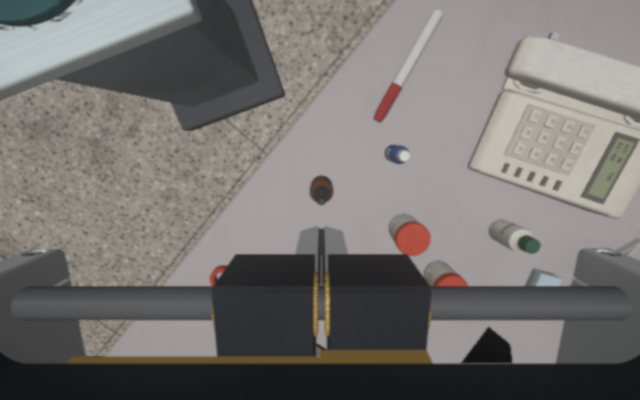

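The wrist view shows the bulb tip at about (321,200), just beyond the shut fingertips. The near jar's cap is at (412,238), and the blue bottle is at (398,155).

Run:
```python
from h import *
print(ray('w1',321,200,92),ray('w1',321,203,92),ray('w1',412,238,51), ray('w1',402,155,57))
P=cloud('w1')
for v in range(180,214,3): print(v,P[v,321].round(0))
print(P[238,412])
cv2.imwrite('pics/w1c.png',cv2.resize(cv2.imread('pics/w1.png')[165:260,280:440],(800,475),interpolation=cv2.INTER_CUBIC))
```

```text
[382.7 229.8  92. ] [385.6 228.8  92. ] [467.5 310.8  51. ] [372.  324.2  57. ]
180 [372. 234.  39.]
183 [374. 233.  44.]
186 [377. 232.  50.]
189 [378. 231.  60.]
192 [380. 231.  66.]
195 [380. 231.  84.]
198 [381. 230.  89.]
201 [384. 229.  91.]
204 [387. 228.  89.]
207 [411. 220.  -1.]
210 [414. 219.   1.]
213 [418. 217.  -1.]
[467.72328727 310.8631714   50.56352903]
```

View pics/w1c.png

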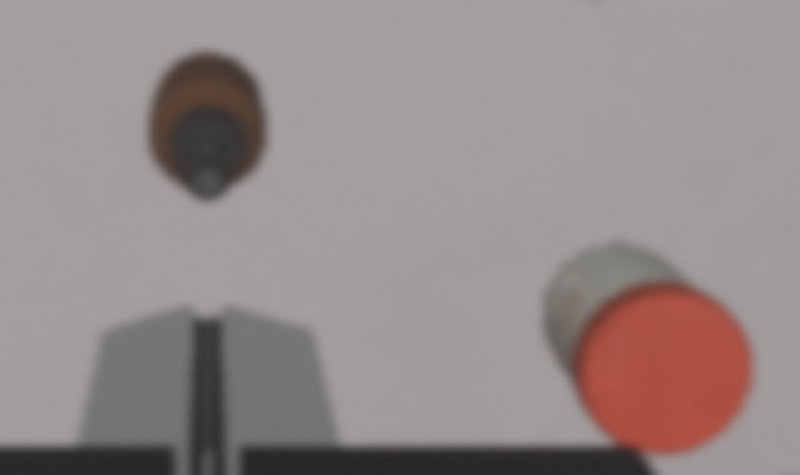

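The bulb tip is at (384,229.5) and the TCP is right above it, so I go straight down to z≈122 and hold.

```bash
python3 -m pendant '[[0,0,0,-0.015,0],[0,0,0,-0.03,0],[0,0,0,-0.05,0],[0,0,0,-0.067,0],[0,0,0,-0.078,0],[0,0,0,-0.083,0],[0,0,0,-0.083,0],[0,0,0,-0.083,0],[0,0,0,-0.083,0],[0,0,0,-0.083,0]]' && python3 -m pendant '[[0,0,0,0,0],[0,0,0,0,0],[0,0,0,0,0],[0,0,0,0,0],[0,0,0,0,0],[0,0,0,0,0],[0,0,0,0,0],[0,0,0,0,0],[0,0,0,0,0],[0,0,0,0,0]]' &&  python3 -m pendant '[[0,0,0,0,0],[0,0,0,0,0],[0,0,0,0,0],[0,0,0,0,0],[0,0,0,0,0],[0,0,0,0,0],[0,0,0,0,0],[0,0,0,0,0],[0,0,0,0,0],[0,0,0,0,0]]'&&  python3 -m pendant '[[0,0,0,0,0],[0,0,0,0,0],[0,0,0,0,0]]'
```

```text
time_s: 2.5
ee_pos: [385.3, 229.3, 123.4]
ee_rot: [3.14, 0.001, 2.805]
wrist_force: [-0.0, -0.3, 0.1]
finger_gap: 0.6
finger_force: 0.0
time_s: 3.5
ee_pos: [384.8, 229.1, 122.5]
ee_rot: [3.142, 0.0, 2.805]
wrist_force: [-0.3, -0.0, 0.3]
finger_gap: 0.5
finger_force: 0.0
time_s: 4.5
ee_pos: [384.8, 229.1, 122.5]
ee_rot: [3.141, 0.0, 2.805]
wrist_force: [-0.4, 0.4, 0.0]
finger_gap: 0.4
finger_force: 0.0
time_s: 4.8
ee_pos: [384.8, 229.1, 122.5]
ee_rot: [3.141, 0.0, 2.805]
wrist_force: [0.9, -0.6, 0.2]
finger_gap: 0.7
finger_force: 0.0
```

```bash
python3 -m pendant '[[0,0,0,0.02,0],[0,0,0,0.05,0],[0,-0.01,-0.01,0.08,0],[0,-0.035,-0.035,0.083,0],[0,-0.06,-0.06,0.083,0],[0,-0.08,-0.09,0.083,0],[0,-0.09,-0.125,0.083,0],[0,-0.09,-0.16,0.083,0],[0,-0.09,-0.195,0.083,0],[0,-0.09,-0.229,0.083,0]]' && python3 -m pendant '[[0,0,-0.035,0,0],[0,0.005,-0.07,0,0],[0,0.01,-0.105,0,0],[0,0.015,-0.14,0,0],[0,0.025,-0.17,0,0],[0,0.045,-0.185,0,0],[0,0.075,-0.19,0,0],[0,0.11,-0.19,0,0],[0,0.145,-0.185,0,0],[0,0.18,-0.18,0,0]]' && python3 -m pendant '[[0,0.035,0.005,0,0],[0,0.07,0.01,0,0],[0,0.1,0.015,-0.01,0],[0,0.125,0.02,-0.04,0],[0,0.14,0.022,-0.07,0],[0,0.15,0.023,-0.085,0],[0,0.155,0.023,-0.095,0],[0,0.155,0.023,-0.095,0],[0,0.155,0.023,-0.095,0],[0,0.155,0.023,-0.095,0]]'
python3 - <<'E'
from h import *
print(ctrl.state()['ee_pos'],grab('wrist','w2'))
E
```

```text
time_s: 5.8
ee_pos: [294.4, -1.1, 205.8]
ee_rot: [3.141, 0.002, 2.805]
wrist_force: [1.4, 1.4, -0.3]
finger_gap: 0.3
finger_force: 0.0
time_s: 6.8
ee_pos: [476.1, -179.9, 205.3]
ee_rot: [-3.142, -0.0, 2.804]
wrist_force: [-0.1, -0.2, -0.1]
finger_gap: 0.7
finger_force: 0.0
time_s: 7.8
ee_pos: [630.2, -157.5, 112.9]
ee_rot: [-3.142, 0.004, 2.804]
wrist_force: [1.1, 0.0, 0.2]
finger_gap: 0.3
finger_force: 0.0
[ 630.24883915 -157.51699943  112.86413594] {'vfov': 66.30572672251103, 'cx': 321.00734698284725, 'cy': 203.53199046050307, 'eye': array([ 567.98966185, -136.25628374,  291.30395764]), 'orientation': array([2.91070035e+00, 7.04139480e-04, 1.23459370e+00])}
```

View pics/w2.png

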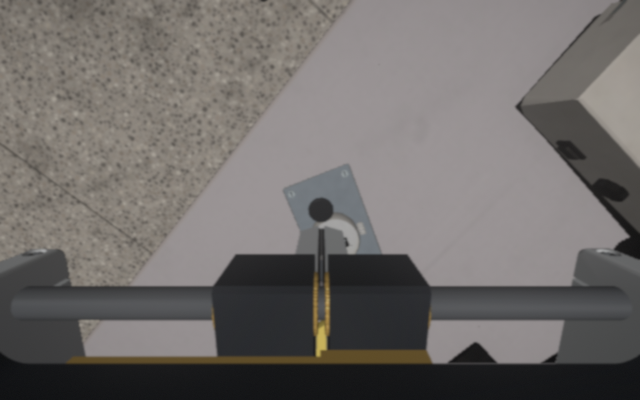

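The button is visible at about (320,209), next to the fingertips, with the drum at (341,235).

Run:
```python
from h import *
P=cloud('w2'); print(ray('w2',320.5,209.5,41))
p=cv2.imread('pics/w2.png')[190:230,300:345].max(2)<70
m=p&(abs(P[190:230,300:345,2]-41)<6); v,u=np.nonzero(m); q=P[190:230,300:345][m]
print(len(u),u.mean()+300,v.mean()+190,u.min()+300,u.max()+300,v.min()+190,v.max()+190,np.median(q,0),ray('w2',u.mean()+300,v.mean()+190,41),q.min(0),q.max(0))
```

```text
[ 628.2 -157.9   41. ]
431 320.49187935034803 209.50116009280742 309 332 198 221 [ 628.48083067 -158.05137814   40.16847335] [ 628.2 -158.    41. ] [ 618.63335083 -168.09209618   38.28385973] [ 638.22841096 -148.33104252   42.20710637]
```

```bash
python3 -m pendant '[[0,-0.002,-0.001,-0.02,0],[0,-0.002,-0.001,-0.04,0],[0,-0.002,-0.001,-0.055,0],[0,-0.002,-0.001,-0.063,0],[0,-0.002,-0.001,-0.067,0],[0,-0.002,-0.001,-0.07,0],[0,-0.002,-0.001,-0.073,0],[0,-0.002,-0.001,-0.075,0],[0,-0.002,-0.001,-0.0765,0],[0,-0.002,-0.001,-0.0765,0]]' && python3 -m pendant '[[0,0,0,-0.001,0],[0,0,0,-0.001,0],[0,0,0,-0.001,0]]'
```

```text
time_s: 8.85
ee_pos: [628.2, -158.1, 35.4]
ee_rot: [-3.142, 0.002, 2.805]
wrist_force: [-1.8, -1.0, 4.3]
finger_gap: 0.5
finger_force: 2.7
time_s: 9.15
ee_pos: [628.2, -158.1, 34.8]
ee_rot: [-3.142, 0.002, 2.805]
wrist_force: [-2.6, 0.3, 6.3]
finger_gap: 0.7
finger_force: 3.0
```

```bash
python3 -m pendant '[[0,0,0,-0.001,0],[0,0,0,-0.002,0],[0,0,0,-0.003,0],[0,0,0,-0.003,0],[0,0,0,-0.003,0]]'
```

```text
time_s: 9.65
ee_pos: [628.3, -158.1, 33.3]
ee_rot: [-3.141, 0.002, 2.805]
wrist_force: [-4.7, 2.2, 10.8]
finger_gap: 0.2
finger_force: 5.3
```

```bash
python3 -m pendant '[[0,0,0,-0.001,0],[0,0,0,-0.001,0],[0,0,0,-0.001,0]]' && python3 -m pendant '[[0,0,0,0.004,0],[0,0,0,0.009,0],[0,0,0,0.014,0],[0,0,0,0.03,0],[0,0,0,0.06,0],[0,0,0,0.09,0],[0,0,0,0.09,0]]'
python3 - <<'E'
from h import *
grab('wrist','w3'); P=cloud('w3'); p=ctrl.camera_info('wrist')
q=P.reshape(-1,3); m=(np.hypot(q[:,0]-628,q[:,1]+158)<9)&(q[:,2]<60)&(q[:,2]>25); print(m.sum(),np.median(q[m],0)); print(ctrl.state()['ee_pos'])
E
```

```text
time_s: 9.95
ee_pos: [628.3, -158.1, 33.2]
ee_rot: [-3.141, 0.002, 2.805]
wrist_force: [-6.3, 2.5, 13.5]
finger_gap: 0.6
finger_force: 6.9
time_s: 10.65
ee_pos: [631.0, -158.9, 125.7]
ee_rot: [3.141, 0.011, 2.805]
wrist_force: [-0.3, -0.7, 0.3]
finger_gap: 0.6
finger_force: 0.0
314 [ 627.94234207 -157.98043857   39.85940907]
[ 629.79620849 -158.53537984  122.79614772]
```

```bash
python3 -m pendant '[[0,-0.005,0,0.025,0],[0,-0.015,-0.003,0.055,0],[0,-0.035,-0.006,0.08,0],[0,-0.065,-0.01,0.086,0],[0,-0.1,-0.015,0.086,0],[0,-0.135,-0.02,0.086,0],[0,-0.17,-0.025,0.086,0],[0,-0.205,-0.03,0.086,0],[0,-0.24,-0.033,0.086,0],[0,-0.275,-0.033,0.086,0]]' && python3 -m pendant '[[0,-0.03,0.01,0,0],[0,-0.045,0.035,0,0],[0,-0.052,0.07,0,0],[0,-0.057,0.105,0,0],[0,-0.058,0.14,0,0],[0,-0.058,0.175,0,0],[0,-0.058,0.21,0,0],[0,-0.058,0.245,0,0],[0,-0.056,0.28,0,0],[0,-0.05,0.315,0,0]]' && python3 -m pendant '[[0,0.012,0.035,0,0],[0,0.035,0.065,0,0],[0,0.065,0.095,0,0],[0,0.095,0.122,0,0],[0,0.125,0.145,0,0],[0,0.15,0.165,0,0],[0,0.16,0.175,0,0],[0,0.165,0.178,0,0],[0,0.165,0.178,0,0],[0,0.165,0.178,0,0]]'
python3 - <<'E'
from h import *
print(ctrl.state()['ee_pos']);grab('wrist','w4')
q=cloud('w4').reshape(-1,3); p=cv2.imread('pics/w4.png').reshape(-1,3).astype(int)
m=(abs(q[:,2]-51)<6)&(p[:,2]>p[:,1]+50); r=q[m]
for c in((468,311),(548,337)):
    k=r[np.hypot(*(r[:,:2]-c).T)<32]; print(len(k),np.median(k,0) if len(k) else '',k.min(0) if len(k) else '',k.max(0) if len(k) else '')
E
```

```text
time_s: 11.7
ee_pos: [350.9, -190.6, 203.4]
ee_rot: [3.141, -0.003, 2.805]
wrist_force: [-0.1, -0.3, 0.2]
finger_gap: 0.7
finger_force: 0.0
time_s: 12.7
ee_pos: [301.9, 125.5, 203.9]
ee_rot: [-3.141, -0.001, 2.805]
wrist_force: [0.4, -0.3, -0.3]
finger_gap: 0.3
finger_force: 0.0
time_s: 13.7
ee_pos: [467.1, 301.5, 204.5]
ee_rot: [-3.141, -0.001, 2.805]
wrist_force: [-0.0, -0.4, 0.2]
finger_gap: 0.0
finger_force: 0.0
[467.13678099 301.54351981 204.52020646]
946 [469.78787935 311.80488164  50.09615779] [450.78268609 292.44113479  45.22264419] [489.67515302 330.80479644  52.66090075]
636 [543.05631037 340.49727333  49.95629822] [528.69837859 319.40224521  45.22675906] [560.25661847 357.54983231  52.23395261]
```

View pics/w4.png

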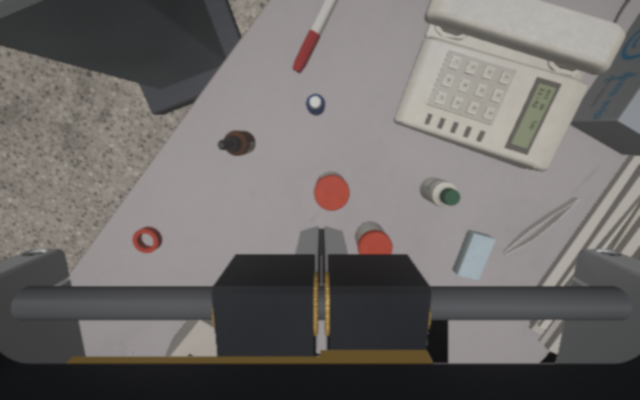

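The near jar's cap is at (332,192), giving (470,311.7) with a diameter of about 39 mm and z=50, as it should be. All the bottles are still standing. I shift +3, +10, go down to z≈81 and hold.

```bash
python3 -m pendant '[[0,0.0025,0.01,-0.015,0],[0,0.0025,0.01,-0.04,0],[0,0.0025,0.01,-0.07,0],[0,0.0025,0.01,-0.095,0],[0,0.0025,0.01,-0.112,0],[0,0.0025,0.01,-0.12,0],[0,0.0025,0.01,-0.1235,0],[0,0.0025,0.01,-0.1235,0],[0,0.0025,0.01,-0.1235,0],[0,0.0025,0.01,-0.1235,0]]' && python3 -m pendant '[[0,0,0,0,0],[0,0,0,0,0],[0,0,0,0,0],[0,0,0,0,0],[0,0,0,0,0],[0,0,0,0,0],[0,0,0,0,0],[0,0,0,0,0],[0,0,0,0,0],[0,0,0,0,0]]' &&  python3 -m pendant '[[0,0,0,0,0],[0,0,0,0,0],[0,0,0,0,0],[0,0,0,0,0],[0,0,0,0,0],[0,0,0,0,0],[0,0,0,0,0],[0,0,0,0,0],[0,0,0,0,0],[0,0,0,0,0]]'&&  python3 -m pendant '[[0,0,0,0,0],[0,0,0,0,0],[0,0,0,0,0],[0,0,0,0,0]]'
```

```text
time_s: 14.75
ee_pos: [471.0, 312.5, 82.8]
ee_rot: [3.14, 0.002, 2.805]
wrist_force: [0.2, -0.2, 0.3]
finger_gap: 0.3
finger_force: 0.0
time_s: 15.75
ee_pos: [470.3, 312.1, 81.5]
ee_rot: [3.141, 0.0, 2.805]
wrist_force: [0.1, -0.4, -0.2]
finger_gap: 0.7
finger_force: 0.0
time_s: 16.75
ee_pos: [470.3, 312.1, 81.5]
ee_rot: [3.141, -0.0, 2.805]
wrist_force: [-0.0, -0.4, 0.5]
finger_gap: 0.6
finger_force: 0.0
time_s: 17.15
ee_pos: [470.3, 312.1, 81.5]
ee_rot: [3.141, 0.0, 2.805]
wrist_force: [-0.9, -0.5, -0.1]
finger_gap: 0.3
finger_force: 0.0
```

```bash
python3 -m pendant '[[0,0,0,0.02,0],[0,0,0,0.055,0],[0,0,0,0.09,0],[0,0,0,0.115,0],[0,-0.01,-0.01,0.1235,0],[0,-0.025,-0.025,0.1235,0],[0,-0.045,-0.045,0.1235,0],[0,-0.065,-0.065,0.1235,0],[0,-0.085,-0.085,0.1235,0],[0,-0.105,-0.11,0.1235,0]]' && python3 -m pendant '[[0,-0.025,-0.025,0,0],[0,-0.045,-0.055,0,0],[0,-0.06,-0.085,0,0],[0,-0.07,-0.12,0,0],[0,-0.07,-0.155,0,0],[0,-0.07,-0.19,0,0],[0,-0.07,-0.225,0,0],[0,-0.067,-0.26,0,0],[0,-0.062,-0.295,0,0],[0,-0.055,-0.33,0,0]]' && python3 -m pendant '[[0,0.008,-0.03,0,0],[0,0.025,-0.053,0,0],[0,0.055,-0.063,0,0],[0,0.09,-0.063,0,0],[0,0.125,-0.058,0,0],[0,0.16,-0.053,0,0],[0,0.195,-0.048,0,0],[0,0.23,-0.043,0,0],[0,0.26,-0.037,0,0],[0,0.285,-0.033,0,0]]' && python3 -m pendant '[[0,0.02,0.002,-0.015,0],[0,0.03,0.003,-0.04,0],[0,0.033,0.003,-0.065,0],[0,0.033,0.003,-0.085,0],[0,0.033,0.003,-0.095,0],[0,0.033,0.003,-0.095,0],[0,0.033,0.003,-0.095,0]]'
python3 - <<'E'
from h import *
print(ctrl.state()['ee_pos']);grab('wrist','w5')
P=cloud('w5'); p=cv2.imread('pics/w5.png').max(2)<70
m=p&(abs(P[...,2]-41)<4); v,u=np.nonzero(m&(np.hypot(P[...,0]-628,P[...,1]+158)<15)); print(len(u),ray('w5',u.mean(),v.mean(),41))
E
```

```text
time_s: 18.15
ee_pos: [364.4, 201.6, 205.0]
ee_rot: [3.141, 0.0, 2.806]
wrist_force: [1.0, 0.4, -0.1]
finger_gap: 0.7
finger_force: 0.0
time_s: 19.15
ee_pos: [310.1, -129.4, 205.4]
ee_rot: [-3.142, 0.002, 2.804]
wrist_force: [-0.0, 0.1, 0.1]
finger_gap: 0.5
finger_force: 0.0
time_s: 20.15
ee_pos: [596.8, -160.3, 204.5]
ee_rot: [3.141, -0.0, 2.806]
wrist_force: [-0.4, -0.6, -0.4]
finger_gap: 0.6
finger_force: 0.0
time_s: 20.85
ee_pos: [628.6, -158.1, 111.0]
ee_rot: [3.141, 0.001, 2.805]
wrist_force: [-0.1, -0.7, 0.7]
finger_gap: 0.5
finger_force: 0.0
[ 628.64763252 -158.09570831  110.99530981]
428 [ 628.2 -157.9   41. ]
```

```bash
python3 -m pendant '[[0,0,0,-0.02,0],[0,0,0,-0.04,0],[0,0,0,-0.055,0],[0,0,0,-0.063,0],[0,0,0,-0.067,0],[0,0,0,-0.071,0],[0,0,0,-0.074,0],[0,0,0,-0.077,0],[0,0,0,-0.079,0],[0,0,0,-0.08,0]]' && python3 -m pendant '[[0,0,0,-0.001,0],[0,0,0,-0.001,0],[0,0,0,-0.001,0],[0,0,0,-0.001,0],[0,0,0,-0.001,0]]'
```

```text
time_s: 21.9
ee_pos: [628.8, -158.1, 33.2]
ee_rot: [-3.142, 0.002, 2.805]
wrist_force: [-4.6, 2.9, 12.3]
finger_gap: 0.4
finger_force: 6.4
time_s: 22.4
ee_pos: [628.8, -158.1, 33.2]
ee_rot: [-3.141, 0.003, 2.805]
wrist_force: [-5.4, 1.7, 12.6]
finger_gap: 0.8
finger_force: 6.4
```

Fully down again. I lift off, move clear and check everything with the cameras.

```bash
python3 -m pendant '[[0,0,0,0.004,0],[0,0,0,0.009,0],[0,0,0,0.015,0],[0,0,0,0.04,0],[0,0,0,0.075,0],[0,0,0,0.11,0],[0,0,0,0.14,0],[0,-0.02,0,0.165,0],[0,-0.05,-0.01,0.175,0],[0,-0.08,-0.02,0.175,0]]' && python3 -m pendant '[[0,-0.03,-0.005,0,0],[0,-0.06,-0.01,0,0],[0,-0.085,-0.015,0,0],[0,-0.1,-0.02,0,0],[0,-0.1,-0.02,0,0],[0,-0.1,-0.02,0,0],[0,-0.1,-0.02,0,0],[0,-0.1,-0.02,0,0]]'
python3 - <<'E'
from h import *
grab('scene','s9');grab('top','t9');grab('wrist','w9')
for t,px in(('s',[(313,281),(338,274),(361,251),(368,276),(326,298),(334,239)]),):
    A=cloud('scene0');B=cloud('s9')
    for u,v in px: print(A[v,u].round(),B[v,u].round())
T=cloud('t9')
for u,v in[(264,191),(270,212),(240,200),(266,237),(291,235)]: print(T[v,u].round())
q=cloud('w9').reshape(-1,3); m=(np.hypot(q[:,0]-628,q[:,1]+158)<8)&(q[:,2]>25)&(q[:,2]<60); print('button',m.sum(),np.median(q[m],0) if m.any() else '')
cv2.imwrite('pics/s9c.png',cv2.resize(cv2.imread('pics/s9.png')[210:330,280:400],(600,600),interpolation=cv2.INTER_CUBIC))
E
```

```text
time_s: 23.4
ee_pos: [548.9, -178.4, 206.6]
ee_rot: [-3.141, 0.005, 2.806]
wrist_force: [0.7, -0.3, -0.2]
finger_gap: 0.8
finger_force: 0.0
time_s: 24.2
ee_pos: [449.1, -197.7, 203.7]
ee_rot: [3.141, -0.0, 2.806]
wrist_force: [0.4, 0.6, 0.1]
finger_gap: 0.5
finger_force: 0.0
[550. 344.  51.] [550. 347.  53.]
[470. 314.  50.] [471. 319.  54.]
[388. 233.  76.] [388. 235.  77.]
[378. 330.  51.] [379. 335.  55.]
[516. 440.  68.] [516. 439.  68.]
[460.  48.  -1.] [461.  54.   3.]
[548. 335.  55.]
[467. 310.  53.]
[510. 422.  68.]
[372. 321.  60.]
[380. 228.  58.]
button 0
```

View pics/s9c.png

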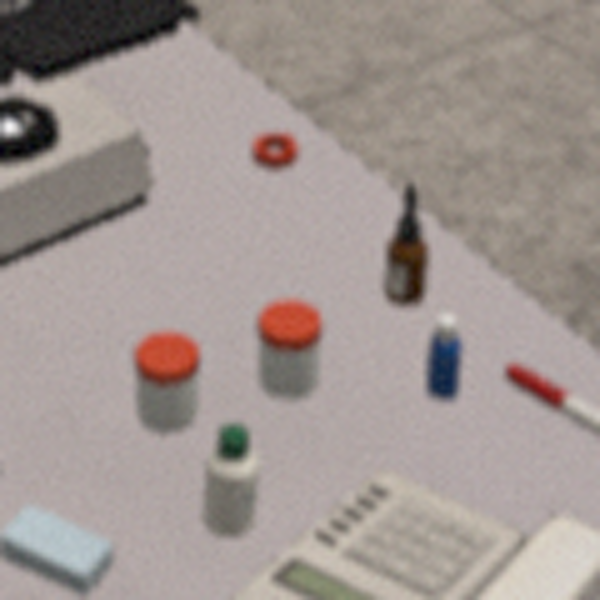

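All the containers stand where they were: near jar at (290,345), dropper at (407,250), tape at (275,150) in the crop. The hand is clear.

```bash
python3 -c "
from rig import ctrl
print(ctrl.sign_off())"
```

```text
the job is handed in; nothing more can be done
None
```

I pointed at the dropper bottle and then the jar (over two seconds each, about 3 cm above), pressed the counter fully down after each, and handed the job in at about 24 s with the containers unmoved and the hand clear; I saw the button spring back after the first press but had no view of it after the second.

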